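Flip a rail-joint liner plate against the turn-over stop

TASK

Turn the liner plate over so that its yellow face can be inspected, without gripping or lifting it: push it along the bench against the galvanised turn-over stop until it tips up and leans there, then push its raised edge from behind the stop back towards the near side so that it falls over. Leave it lying flat on the bench in front of the stop, yellow face up, and do not disturb the nuts, ferrule, socket and feeler gauge holder lying around.

Things in the scene. Friction and masses are not known exactly. Their poses are not given: they have to be found in the camera images.
- liner: Rigid flat smooth polymer plate, 100 (x) by 80 (y) by 8 mm thick, 80 to 170 g. Starts flat before the stop, dark grey face up, yellow face down, its x within 0.2 rad of the stop's x and its middle within 12 mm of the stop's middle line. Origin: centre of the yellow face; z points out of the grey face (up at the start, down when flipped).
- liner_far (a point): Middle of the liner's edge nearest the stop at the start, half thickness, 50 mm along x from the centre: the edge that rises. With the other edge pushed to the toe, the liner leans by itself on the stop's top edge about 60 degrees steep, this edge about 50 mm beyond the toe and 85 mm high. Pushed back from behind, it pivots about the other edge.
- liner_near (a point): Middle of the liner's opposite edge, facing away from the stop at the start, at half thickness: the edge to push; it stays down on the bench.
- stop: Turn-over stop of folded galvanised sheet, fixed, 120 mm wide (its y). Origin on the bench, mid toe line (near foot of the slope); x points level from the toe into the stop, within 0.4 rad of the robot's x; z up. The front rises from the toe at 50 degrees to 20 mm high, then steeper via (x 22, z 32 mm) to the top edge. Smooth zinc. Bench is clear 160 mm before to 120 mm behind the toe, 100 mm each side.
- stop_edge (a point): Middle of the stop's rolled top edge: 32 mm beyond the toe, 56 mm above the bench. The upright back of the stop is at x 35 mm, with only a 4 mm high bolted flange behind it to x 53 mm.
- nut1: Bystander, not to be disturbed. Corroded brown hexagonal track nut, 41 mm across flats and 21 mm high, standing flat; origin at the centre of its underside.
- nut2: Bystander, not to be disturbed. Corroded brown hexagonal track nut, 41 mm across flats and 21 mm high, standing flat; origin at the centre of its underside.
- nut3: Bystander, not to be disturbed. Corroded brown hexagonal track nut, 41 mm across flats and 21 mm high, standing flat; origin at the centre of its underside.
- nut4: Bystander, not to be disturbed. Corroded brown hexagonal track nut, 41 mm across flats and 21 mm high, standing flat; origin at the centre of its underside.
- ferrule: Bystander, not to be disturbed. Green polymer insulating ferrule, a tube 34 mm in outer diameter and 30 mm high, standing upright; origin at the centre of its underside.
- socket: Bystander, not to be disturbed. Matte black socket, a cylinder 34 mm in diameter and 45 mm high, standing upright; origin at the centre of its underside.
- feeler: Bystander, not to be disturbed. Bronze feeler gauge holder lying flat behind the stop, 100 mm long (its x), 26 mm wide, 15 mm high; origin at the centre of its underside.
There are look-alikes about, which are no part of the job. Of the things that look like the stop, the smallest one is meant.

How it is judged:
By the outcome, as a careful person would: the job done as asked, in the order asked, and still so for the second after the job is handed in, with the robot touching nothing.
It also fails if it takes over 54 s, if anything falls off the work surface, if the arm or the gripper's body presses on something with over 40 N, if the wrist force passes 120 N, or if a joint passes its speed limit or range.

ROBOT

A 6-joint arm with a two-finger parallel gripper is mounted at the origin on the work surface. World frame = base frame: x ahead of the robot, y to its left, z up, the work surface at z = 0. Lengths are in m, angles in rad, forces in N, time in s.
With the tool pointing down it reaches from about 0.15 to 0.775 m from the base axis. Payload 6.1 kg.
Tool frame: the origin (TCP) lies midway between the tips of the shut fingers; the grasp point (between the pads) lies 19 mm behind it (bot.grasp_offset is the distance from the TCP to the grasp point, in m); z points along the fingers, y is the direction in which the jaws open and shut (so a half turn about z gives the same grasp; the last joint's range is limited). The gripper opens to 85 mm and grips with 20 to 120 N. Pads are 22 mm wide; open, the fingers measure 114 mm over their backs; the gripper's body (76 mm by 85 mm) begins 54 mm behind the grasp point. The pads swing forward as they close: fully open they stand 13 mm farther back than shut.
Start: joints at [-1.325, 0.126, -0.04, 1.405, 0, 1.571], TCP at [0.128, -0.509, 0.231] pointing down, gripper open.
Joint ranges: [-2.72, 2.72], [-0.95, 1.95], [-1.27, 1.35], [-1.78, 2.02], [-1.46, 1.47], [-3.14, 3.14]. Speed limits (rad/s): [2.39, 2.39, 3.01, 3.14, 3.14, 3.14].

INTERFACE

Orientations are given as a rotation vector (axis times angle).
In Python, from cell import bot gives the robot as it stands. The module is installed in compiled form; this text tells all that it offers.
- The arm moves only by the tool apply_moves, never from a script. Its argument "rows" is a list that holds one entry, the list of rows, each a list of 4 numbers: the shift along the tool's x, y, z as a fraction of full scale, then the turn about the tool's z as a fraction of full scale. A call has 1 to 20 rows; each row is the pose to reach, as a shift and turn from the pose commanded when the call began, along the tool's axes at that moment; what a row does not reach only later rows make up. Full scale, the value 1, is 200 mm for a shift and 1.5 rad for a turn. A row lasts 1/12 s, in which the tool goes at most 41.7 mm and 7.16 degrees, less where a joint would pass 70% of its speed; a pose out of reach is approached as far as the arm can. A call with a number of a shift or a turn outside -1 to 1 is refused whole. A call with a gripper value outside its range is refused whole. "gripper" is the gripper's target within -1 to 1 (fully open at 1, half-way at 0, shut at -1), set as the call begins (left out, the last holds). The fingers move at their own pace and stop on an object; the grip force is fixed at half the most. Time passes only in rows, so rows that repeat a pose let the fingers close. It gives the time, the measured TCP pose, the force and the opening at its end, in the units of the state.
- bot.observe(): the state, without advancing time (a new reading comes with each control period).
- bot.grab_frame(name): name is "side" or "top"; returns a dict with "frame" (480x640x3 uint8, red, green, blue), "fx", "fy", "cx", "cy" (pixels), "extrinsics" (4x4, takes a point from world to camera coordinates). Camera axes: x right, y down, z forward; pixel columns grow to the right and rows downward; lengths in m; the calibration is good to about 2 mm. A picture is of the moment at which its call begins. There is no depth.
- bot.sign_off(): hands the job in, once; it reports no verdict.
The state is a dict: "time": time; "qpos": joint angles; "dq": joint speeds; "joint_torque": joint torques, N m; "position": TCP position; "tcp_rot": TCP orientation; "contact_force": force on the tool from outside, world axes, zero at the start; "wrist_torque": the same for the moment, N m; "grip_width": opening from 0.0 (shut) to 1.0 (fully open).
Only numpy, scipy, OpenCV 4.12 (cv2) and the standard library are available. Lean on these libraries where they do the work, as an engineer would, in place of code of your own. Each camera call takes 0.05 s, during which the arm holds its last target. There are 200 camera calls.

## Working session

There is one attempt and no reset: what is moved stays moved. The work goes in short steps, Python scripts to look and compute and a tool call to move; the robot and the scene stay as the last step left them, time stands still between calls to the robot, and variables do not carry over. Pictures are saved under pics/ and viewed, about 8 in all and at most 12, crops included, and the job is handed in when it is done.

Besides the shell and the picture viewer there is one more tool, called after "Call:" as name(argument=value, ...) on one line, values as JSON. apply_moves: Moves the arm, as the interface text tells. Shift numbers are shares of 200 mm and turn numbers shares of 1.5 rad, none past 1 either way. Its arguments: {"type":"object","properties":{"rows":{"type":"array","items":{"type":"array","items":{"type":"array","items":{"type":"number"}}}},"gripper":{"type":"number"}},"required":["rows"]}

```bash
mkdir -p pics
cat > h.py <<'E'
import numpy as np, cv2
from cell import bot
from scipy.spatial.transform import Rotation as R
def grab(n,save=None):
    d=bot.grab_frame(n)
    np.savez(f'{n}.npz',**{k:np.array(v) for k,v in d.items()})
    if save: cv2.imwrite(f'pics/{save}.png',d['frame'][:,:,::-1])
    return d
def load(n): return dict(np.load(f'{n}.npz'))
def ray(d,uv):
    E=d['extrinsics'];c=-E[:3,:3].T@E[:3,3]
    v=E[:3,:3].T@np.array([(uv[0]-d['cx'])/d['fx'],(uv[1]-d['cy'])/d['fy'],1.]);return c,v/np.linalg.norm(v)
def onz(d,uv,z):
    c,v=ray(d,uv);return c+v*(z-c[2])/v[2]
def tri(d1,p1,d2,p2):
    A=0;b=0;rs=[ray(d1,p1),ray(d2,p2)]
    for c,v in rs:
        P=np.eye(3)-np.outer(v,v);A=A+P;b=b+P@c
    x=np.linalg.solve(A,b);return x,[np.linalg.norm((np.eye(3)-np.outer(v,v))@(x-c)) for c,v in rs]
def proj(d,X):
    E=d['extrinsics'];p=E[:3,:3]@np.array(X)+E[:3,3];return np.array([d['fx']*p[0]/p[2]+d['cx'],d['fy']*p[1]/p[2]+d['cy']])
E
python3 - <<'E'
from h import *
for n in('top','side'):
    d=grab(n,n+'0'); print(n,ray(d,(320,240)))
s=bot.observe();print(s['time'],s['position'],s['tcp_rot'],s['grip_width'],s['contact_force'])
E
```

```text
top (array([0.46800473, 0.07190871, 1.11557282]), array([ 0.10057647, -0.02249505, -0.994675  ]))
side (array([ 0.23346334, -0.55496228,  0.85372621]), array([ 0.30018509,  0.59742847, -0.74361827]))
0.1 [ 0.12766497 -0.50887237  0.23059428] [-3.11649304e+00 -3.84929475e-01  2.29601919e-04] 1.0026316282129721 [ 0.01321028  0.03748071 -0.04388241]
```

View pics/top0.png

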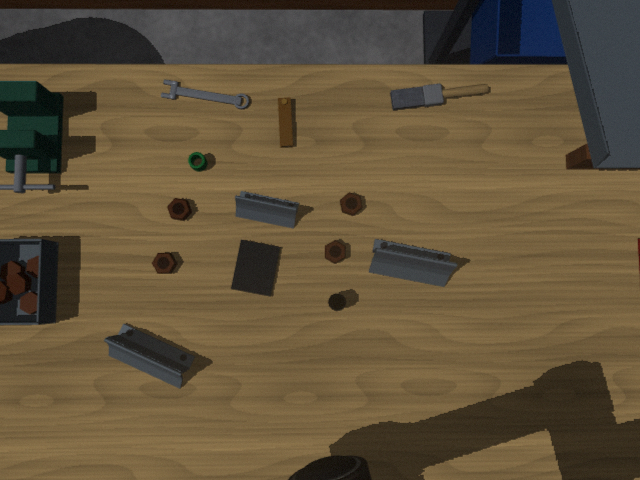

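View pics/side0.png

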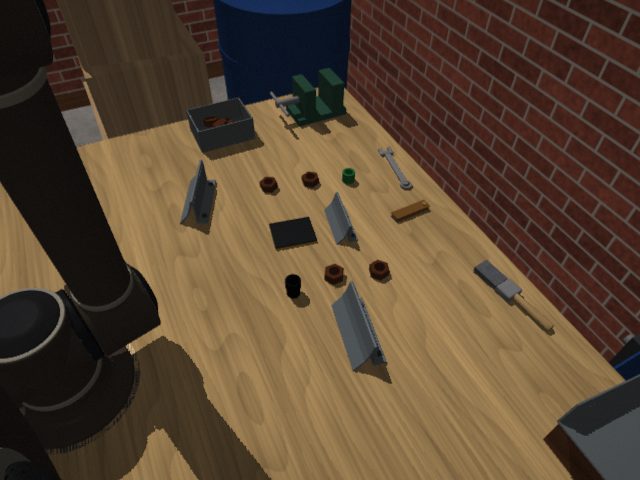

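The two images show three stop look-alikes, at top-view pixels (267,209), (412,262) and (150,355). The one at (267,209) is the smallest and has the dark liner at (256,267) in front of it, so I choose that one. Next I measure both and check with a close crop.

Run:
```python
from h import *
t=load('top');s=load('side')
def quad(d,box,thr):
    x0,y0,x1,y1=box;f=d['frame'][y0:y1,x0:x1].astype(int)
    m=thr(f).astype(np.uint8)
    m=cv2.morphologyEx(m,cv2.MORPH_OPEN,np.ones((3,3),np.uint8))
    c=max(cv2.findContours(m,0,2)[0],key=cv2.contourArea)
    r=cv2.minAreaRect(c); ap=cv2.approxPolyDP(c,4,True)[:,0]+[x0,y0]
    return cv2.boxPoints(r)+[x0,y0],ap,cv2.contourArea(c)
dark=lambda f:f.max(2)<62
grey=lambda f:((f.max(2)-f.min(2))<45)&(f.max(2)>60)&(f[:,:,2]>=f[:,:,0]-3)
q,ap,a=quad(t,(222,232,290,305),dark);print('liner top',ap.tolist(),a)
for p in q: print(p.round(1),onz(t,p,.008).round(4))
q2,ap2,a=quad(s,(262,210,322,252),dark);print('liner side',ap2.tolist(),a)
for p in ap2: print(p,onz(s,p,.008).round(4))
for n,b,d in(('small',(225,182,310,235),t),('big r',(360,230,470,295),t),('big l',(95,315,205,395),t),('small side',(318,190,362,248),s)):
    q,ap,a=quad(d,b,grey);print(n,ap.tolist(),a,cv2.minAreaRect(ap.astype(np.float32))[1])
a=cv2.resize(t['frame'][140:310,140:380],None,fx=3.3,fy=3.3,interpolation=2)[:,:,::-1]
b=cv2.resize(s['frame'][180:280,250:400],None,fx=4,fy=4,interpolation=2)[:,:,::-1]
cv2.imwrite('pics/crop1.png',a[:,:800]); cv2.imwrite('pics/crop2.png',b)
```

```text
liner top [[241, 240], [232, 288], [272, 295], [280, 247]] 2003.0
[230.8 288.2] [0.4853 0.2242 0.008 ]
[240.7 238.5] [0.5838 0.2051 0.008 ]
[281.7 246.7] [0.5669 0.1235 0.008 ]
[271.7 296.3] [0.4685 0.1433 0.008 ]
liner side [[308, 217], [270, 224], [275, 247], [316, 241]] 1007.0
[308 217] [0.5816 0.2058 0.008 ]
[270 224] [0.488  0.2237 0.008 ]
[275 247] [0.4706 0.1498 0.008 ]
[316 241] [0.565  0.1257 0.008 ]
small [[236, 207], [238, 216], [293, 226], [291, 215]] 555.0 (59.479408264160156, 10.464797973632812)
big r [[370, 266], [373, 272], [439, 285], [447, 279], [444, 273], [380, 260]] 889.5 (78.06075286865234, 13.12657356262207)
big l [[108, 341], [109, 355], [180, 385], [179, 373]] 982.0 (83.72057342529297, 12.352635383605957)
small side [[335, 195], [325, 211], [338, 242], [350, 222]] 645.0 (44.50331497192383, 18.800865173339844)
```

View pics/crop1.png

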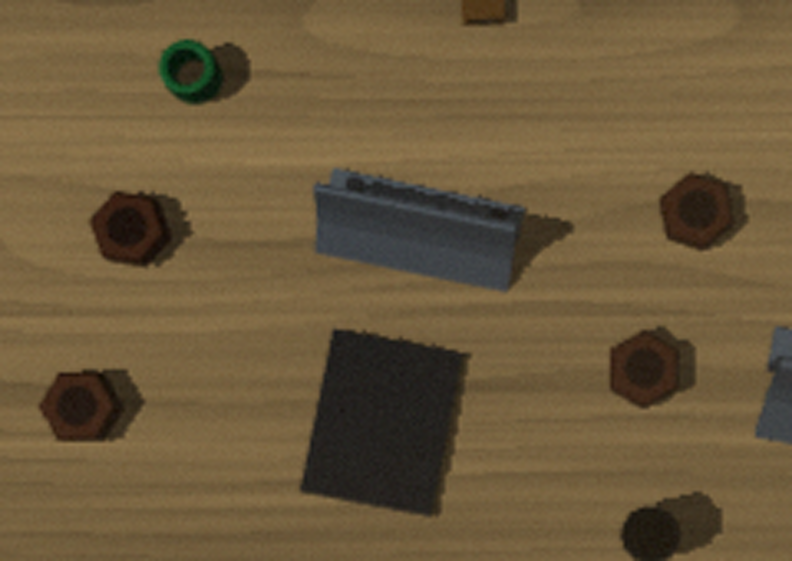

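View pics/crop2.png

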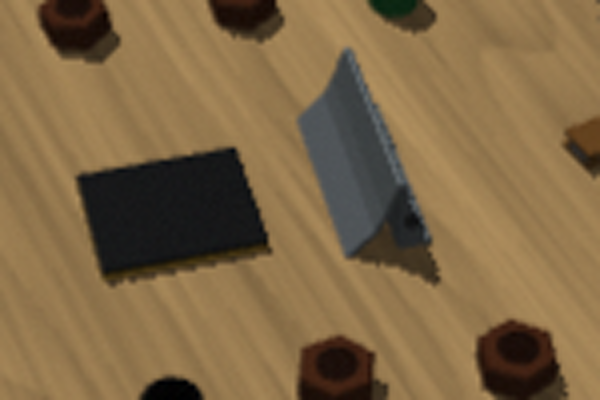

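Crop 1 (3.3×, offset 140,140) shows the toe ends at top pixels (235.8,216.4) and (293.3,227.9), and the top edge ends at (236.4,196.4) and (298.5,203.3). Crop 2 shows the same points in the side view: toe at (325,210) and (336.8,244.3), top edge at (337.3,192.5) and (350.5,226.3). The choice holds, since the yellow lower edge of the liner is visible at side pixel (295,247).

Run:
```python
from h import *
t=load('top');s=load('side')
P={'toeL':((235.8,216.4),(325,210)),'toeR':((293.3,227.9),(336.8,244.3)),'topL':((236.4,196.4),(337.3,192.5)),'topR':((298.5,203.3),(350.5,226.3))}
X={}
for k,(a,b) in P.items():
    x,r=tri(t,a,s,b);X[k]=x;print(k,x.round(4),np.round(r,4))
L=onz(t,P['toeL'][0],0);Rr=onz(t,P['toeR'][0],0);print('toe z0',L.round(4),Rr.round(4),np.linalg.norm(L-Rr))
m=(L+Rr)/2;v=L-Rr;yaw=np.arctan2(-v[0],v[1]);print('toe mid',m.round(4),'yaw',yaw)
v=X['topL']-X['topR'];print('top yaw',np.arctan2(-v[0],v[1]),np.linalg.norm(v))
TM=(X['topL']+X['topR'])/2; print('top mid',TM)
c,sn=np.cos(yaw),np.sin(yaw);print('top in stop',c*(TM-m)[0]+sn*(TM-m)[1],-sn*(TM-m)[0]+c*(TM-m)[1])
lin={'top':[(240.7,238.5),(281.7,246.7),(271.7,296.3),(230.8,288.2)]}
C=np.mean([onz(t,p,.008) for p in lin['top']],0);print('liner c',C,'in stop',c*(C-m)[0]+sn*(C-m)[1],-sn*(C-m)[0]+c*(C-m)[1])
q=[onz(t,p,.008) for p in lin['top']];w=q[0]-q[3];print('liner yaw',np.arctan2(w[1],w[0]),np.linalg.norm(w),np.linalg.norm(q[0]-q[1]))
for k,a,z in(('nut',(180,209),.02),('nut',(165,263),.02),('nut',(351,204),.02),('nut',(335,251),.02),('ferr',(198,161),.03),('sock',(337,301),.045),('feel',(286,122),.015)):
    p=onz(t,a,z)-m;print(k,(p+m).round(3),'stop',(c*p[0]+sn*p[1]).round(3),(-sn*p[0]+c*p[1]).round(3))
o=bot.observe();print(R.from_rotvec(o['tcp_rot']).as_matrix().round(3))
```

```text
toeL [0.6309 0.215  0.0031] [0.0019 0.0019]
toeR [0.6061 0.0999 0.0024] [0.0009 0.0009]
topL [0.6608 0.2074 0.0572] [0.0008 0.0008]
topR [0.6411 0.0907 0.0582] [0.0052 0.0052]
toe z0 [0.6296 0.2161 0.    ] [0.6056 0.1003 0.    ] 0.1181947481620845
toe mid [0.6176 0.1582 0.    ] yaw -0.2040431281884307
top yaw -0.16724978678253838 0.11840461171521167
top mid [0.65095299 0.14907024 0.05768929]
top in stop 0.03450580736066341 -0.002192199889373577
liner c [0.52616507 0.17396694 0.008     ] in stop -0.09273824772465865 -0.0030977858766498764
liner yaw -0.19062144320692515 0.10054824094324494 0.08338785910992313
nut [0.642 0.324 0.02 ] stop -0.01 0.167
nut [0.535 0.351 0.02 ] stop -0.12 0.172
nut [ 0.651 -0.015  0.02 ] stop 0.067 -0.163
nut [0.557 0.018 0.02 ] stop -0.031 -0.15
ferr [0.736 0.287 0.03 ] stop 0.09 0.15
sock [0.459 0.016 0.045] stop -0.127 -0.171
feel [0.82  0.114 0.015] stop 0.207 -0.002
[[ 0.97   0.243 -0.   ]
 [ 0.243 -0.97   0.001]
 [ 0.    -0.001 -1.   ]]
```

Add to h.py:
```python
M=np.array([.6176,.1582,0.]);YAW=-0.19   # stop toe middle and heading
D=np.array([np.cos(YAW),np.sin(YAW),0]);S=np.array([-np.sin(YAW),np.cos(YAW),0])
def world(p): return M+D*p[0]+S*p[1]+[0,0,p[2]]
def plan(p,yaw=YAW+np.pi):
    """move numbers to reach stop-frame point p (m), tool x heading yaw"""
    o=bot.observe();Rm=R.from_rotvec(o['tcp_rot']).as_matrix()
    e=np.array(o['position'])-M;print('t',round(o['time'],2),'stop-frame',np.round([e@D,e@S,e[2]],4),'F',np.round(o['contact_force'],2),'q',np.round(o['qpos'],2),'w',round(o['grip_width'],2))
    y0=np.arctan2(Rm[1,0],Rm[0,0]);dy=yaw-y0
    dy=(dy+np.pi)%(2*np.pi)-np.pi
    print('shift',np.round(Rm.T@(world(p)-o['position'])/.2,3),'turn',round(-dy/1.5,3),'axes(stop x,y):',np.round([Rm[:,i]@D for i in(0,1)]+[Rm[:,i]@S for i in(0,1)],3))
```

```text
(no output)
```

Call:
apply_moves(rows=[[[0.8,-1,0,-1],[0.8,-1,0,-1],[0.8,-1,0,-1],[0.8,-1,0,-1],[0.8,-1,0,-1],[0.8,-1,0,-1],[0.8,-1,0,-1],[0.8,-1,0,-1],[0.8,-1,0,-1],[0.8,-1,0,-1],[0.8,-1,0,-1],[0.8,-1,0,-1],[0.8,-1,0,-1],[0.8,-1,0,-1]]], gripper=-1)

```text
time: 1.27
position: [0.2341, -0.2761, 0.2311]
tcp_rot: [-2.023, -2.403, -0.0]
contact_force: [0.4, 0.4, -1.0]
grip_width: 0.001
```

```bash
python3 -c "
from h import *
plan((-.18,-.003,.15))"
```

```text
t 1.27 stop-frame [-0.2945 -0.4989  0.2311] F [ 0.39  0.43 -0.97] q [-0.87 -0.18 -0.34  1.42 -0.    0.53] w 0.0
shift [2.117 1.413 0.406] turn -0.806 axes(stop x,y): [-0.354  0.935  0.935  0.354]
```

Call:
apply_moves(rows=[[[1,0.67,0,-0.8],[1,0.67,0,-0.8],[1,0.67,0,-0.8],[1,0.67,0,-0.8],[1,0.67,0,-0.8],[1,0.67,0,-0.8],[1,0.67,0,-0.8],[1,0.67,0,-0.8],[1,0.67,0,-0.8],[1,0.67,0,-0.8],[1,0.67,0,-0.8]]])

```text
time: 2.18
position: [0.3314, -0.0558, 0.2312]
tcp_rot: [-0.308, -3.126, -0.0]
contact_force: [1.5, 0.7, 0.4]
grip_width: -0.002
```

```bash
python3 -c "
from h import *
plan((-.18,-.003,.10))"
```

```text
t 2.18 stop-frame [-0.2407 -0.2642  0.2312] F [1.53 0.68 0.38] q [-0.17 -0.23 -0.38  1.43 -0.    0.03] w -0.0
shift [-0.295  1.308  0.656] turn -0.004 axes(stop x,y): [-1.     0.006  0.006  1.   ]
```

Call:
apply_moves(rows=[[[-0.3,1,0,0],[-0.3,1,0,0],[-0.3,1,0,0],[-0.3,1,0,0],[-0.3,1,0,0],[-0.3,1,0,0]]])

```text
time: 2.68
position: [0.4318, 0.1335, 0.2301]
tcp_rot: [-0.307, -3.126, -0.003]
contact_force: [-0.3, -0.7, 1.3]
grip_width: 0.001
```

Call:
apply_moves(rows=[[[0,0.31,0,0],[0,0.31,0,0],[0,0.31,0.3,0],[0,0.31,0.6,0],[0,0.31,0.9,0],[0,0.31,0.9,0],[0,0.31,0.9,0],[0,0.31,0.9,0]]])

```text
time: 3.35
position: [0.438, 0.1877, 0.0469]
tcp_rot: [-0.313, -3.119, 0.006]
contact_force: [0.1, -0.2, 0.2]
grip_width: 0.001
```

```bash
python3 -c "
from h import *
plan((-.18,-.003,.003))"
```

```text
t 3.35 stop-frame [-0.1819 -0.0049  0.0469] F [ 0.13 -0.23  0.18] q [ 0.4   0.11 -0.47  1.    0.    0.61] w 0.0
shift [-0.011  0.011  0.219] turn -0.007 axes(stop x,y): [-1.    0.01  0.01  1.  ]
```

Call:
apply_moves(rows=[[[0,0.01,0.1,0],[0,0.01,0.18,0],[0,0.01,0.19,0],[0,0.01,0.19,0],[0,0.01,0.19,0]]])

```text
time: 3.77
position: [0.4425, 0.1915, 0.0148]
tcp_rot: [0.309, 3.125, 0.001]
contact_force: [0.3, 0.2, 0.7]
grip_width: -0.002
```

```bash
python3 -c "
from h import *
plan((-.155,-.003,.003))
grab('side','side1');d=load('side');cv2.imwrite('pics/side1c.png',cv2.resize(d['frame'][150:300,210:410],None,fx=4,fy=4)[:,:,::-1])"
```

```text
t 3.77 stop-frame [-0.1782 -0.0003  0.0148] F [0.32 0.21 0.68] q [ 0.41  0.14 -0.51  0.92  0.    0.61] w -0.0
shift [-0.116 -0.013  0.059] turn -0.005 axes(stop x,y): [-1.     0.007  0.007  1.   ]
```

View pics/side1c.png

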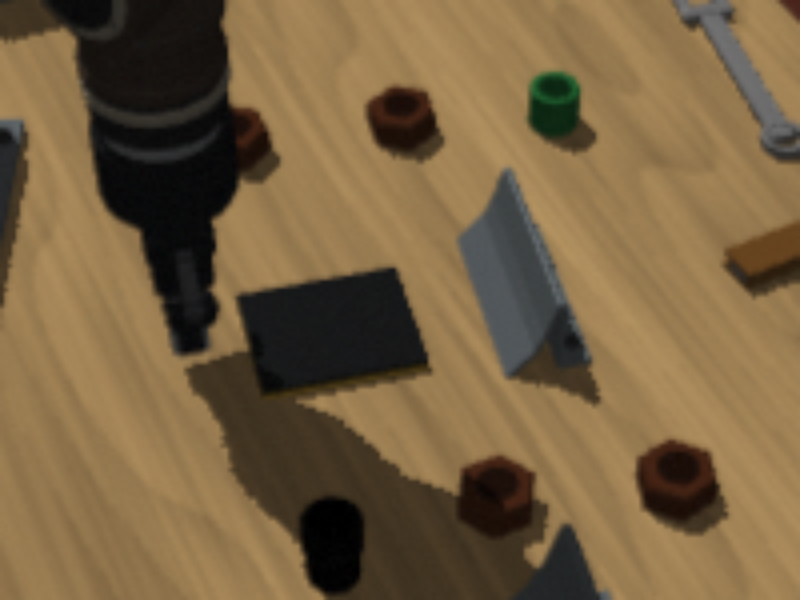

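The finger tip (crop pixel 190,350) is just behind the middle of the liner's near edge, and all the bystanders are clear. I lower to about 3 mm and start pushing.

Call:
apply_moves(rows=[[[0,-0.012,0.03,0],[0,-0.012,0.05,0],[0,-0.012,0.05,0],[0,-0.012,0.05,0]]])

```text
time: 4.15
position: [0.4409, 0.1888, 0.0031]
tcp_rot: [-0.307, -3.126, 0.0]
contact_force: [1.1, 0.2, -0.3]
grip_width: -0.002
```

Call:
apply_moves(rows=[[[-0.05,0,0,0],[-0.1,0,0,0],[-0.13,0,0,0],[-0.16,0,0,0],[-0.19,0,0,0],[-0.22,0,0,0],[-0.25,0,0,0],[-0.28,0,0,0],[-0.31,0,0,0],[-0.34,0,0,0],[-0.37,0,0,0],[-0.4,0,0,0],[-0.4,0,0,0]]])

```text
time: 5.23
position: [0.5209, 0.1731, 0.0032]
tcp_rot: [0.308, 3.126, -0.0]
contact_force: [0.5, 0.2, -0.1]
grip_width: -0.001
```

```bash
python3 -c "
from h import *
plan((-.02,-.003,.003))
grab('side','side2');d=load('side');grab('top','top2')
c=lambda d,x,y,w,h:cv2.resize(d['frame'][y:y+h,x:x+w],(400,500))[:,:,::-1]
cv2.imwrite('pics/two2.png',np.hstack([c(load('side'),250,160,120,150),c(load('top'),205,170,120,150)]))"
```

```text
t 5.23 stop-frame [-0.0978 -0.0036  0.0032] F [ 0.47  0.18 -0.12] q [ 0.32  0.27 -0.38  0.92 -0.    0.52] w -0.0
shift [-0.389  0.005  0.001] turn -0.004 axes(stop x,y): [-1.     0.006  0.006  1.   ]
```

View pics/two2.png

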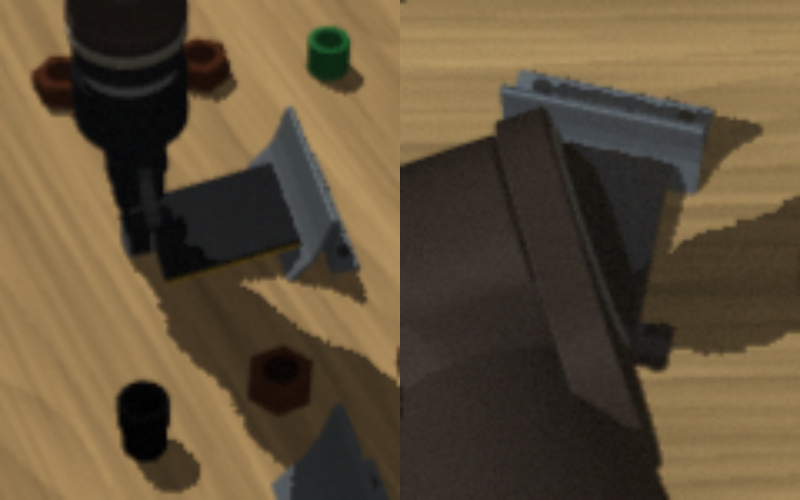

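In the side crop the plate's far edge (270,170) is already climbing the slope, square to the stop. I keep pushing.

Call:
apply_moves(rows=[[[-0.03,0,0,0],[-0.06,0,0,0],[-0.09,0,0,0],[-0.12,0,0,0],[-0.15,0,0,0],[-0.18,0,0,0],[-0.2,0,0,0],[-0.22,0,0,0],[-0.24,0,0,0],[-0.26,0,0,0],[-0.28,0,0,0],[-0.3,0,0,0],[-0.32,0,0,0],[-0.34,0,0,0],[-0.36,0,0,0],[-0.36,0,0,0]]])

```text
time: 6.67
position: [0.5912, 0.1592, 0.0033]
tcp_rot: [0.307, 3.126, -0.0]
contact_force: [-1.2, -0.2, 0.3]
grip_width: 0.001
```

```bash
python3 -c "
from h import *
plan((-.02,-.003,.003))
grab('side','side3');d=load('side');grab('top','top3')
c=lambda d,x,y,w,h:cv2.resize(d['frame'][y:y+h,x:x+w],(400,500))[:,:,::-1]
cv2.imwrite('pics/two3.png',np.hstack([c(load('side'),270,150,120,150),c(load('top'),205,140,120,150)]))"
```

```text
t 6.67 stop-frame [-0.0261 -0.004   0.0033] F [-1.25 -0.18  0.31] q [ 0.26  0.38 -0.23  0.97 -0.    0.46] w 0.0
shift [-0.031  0.005  0.002] turn -0.004 axes(stop x,y): [-1.     0.006  0.006  1.   ]
```

View pics/two3.png

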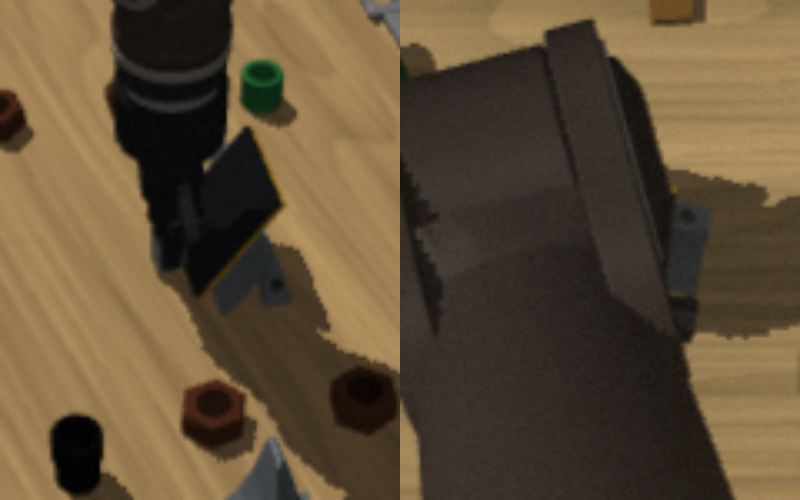

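The plate is now leaning steeply (side crop: far edge at 250–280,130–205), with its foot just short of the toe. I push the last few millimetres gently.

Call:
apply_moves(rows=[[[-0.01,0,0,0],[-0.015,0,0,0],[-0.02,0,0,0],[-0.025,0,0,0],[-0.03,0,0,0],[-0.03,0,0,0]]])

```text
time: 7.27
position: [0.5963, 0.1581, 0.0033]
tcp_rot: [0.307, 3.127, -0.0]
contact_force: [-1.2, 0.9, -0.1]
grip_width: 0.0
```

```bash
python3 -c "
from h import *
plan((-.02,-.003,.003))
grab('side')
t=load('side')
f=t['frame'][140:280,260:400].astype(int)
for p in [(-.007,-.043,.004),(0,-.043,0),(.05,-.043,.085)]: print(p,proj(t,world(p)).round(1))
cv2.imwrite('pics/s4.png',cv2.resize(t['frame'][180:260,310:390],(640,640))[:600,:,::-1])"
```

```text
t 7.27 stop-frame [-0.0209 -0.0041  0.0033] F [-1.2   0.94 -0.14] q [ 0.26  0.38 -0.22  0.97 -0.    0.46] w 0.0
shift [-0.005  0.005  0.001] turn -0.004 axes(stop x,y): [-1.     0.006  0.006  1.   ]
(-0.007, -0.043, 0.004) [331.8 239.4]
(0, -0.043, 0) [334.6 240. ]
(0.05, -0.043, 0.085) [356.9 210.9]
```

View pics/s4.png

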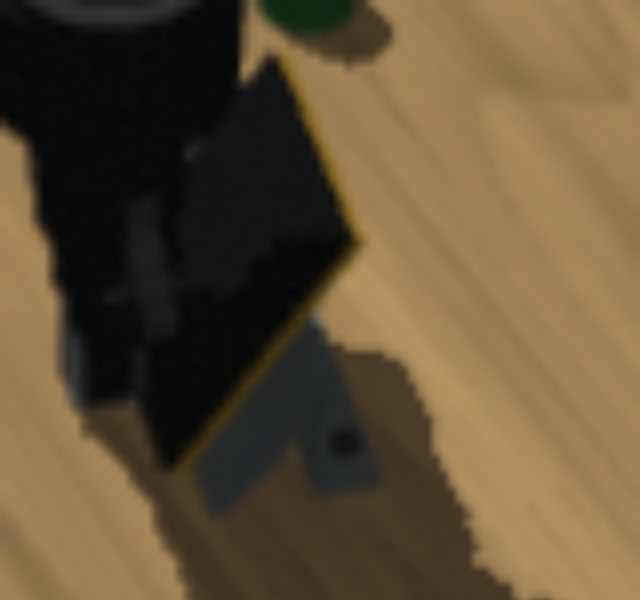

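The foot corner is at side pixel (331,239) against a predicted (332,239), and the far corner is at (355,210) against (357,211), so it leans as described. I give it a final nudge, then back off and rise.

Call:
apply_moves(rows=[[[-0.008,0,0,0],[-0.015,0,0,0],[-0.015,0,0,0],[0.0,0,0,0],[0.05,0,0,0],[0.15,0,0,0],[0.3,0,0,0],[0.35,0,-0.1,0],[0.35,0,-0.3,0],[0.35,0,-0.5,0],[0.35,0,-0.7,0],[0.35,0,-0.85,0],[0.35,0,-0.85,0]]])

```text
time: 8.4
position: [0.5297, 0.1729, 0.1808]
tcp_rot: [0.306, 3.116, 0.007]
contact_force: [-0.1, -0.1, 0.6]
grip_width: -0.002
```

```bash
python3 -c "
from h import *
plan((.1,-.003,.17))
grab('side')
t=load('side')
cv2.imwrite('pics/s5.png',cv2.resize(t['frame'][150:270,290:410],(600,600))[:,:,::-1])"
```

```text
t 8.4 stop-frame [-0.0891 -0.0022  0.1808] F [-0.06 -0.15  0.59] q [ 0.32  0.18 -0.08  1.29 -0.    0.51] w -0.0
shift [-0.945  0.001  0.063] turn -0.004 axes(stop x,y): [-1.     0.006  0.006  1.   ]
```

View pics/s5.png

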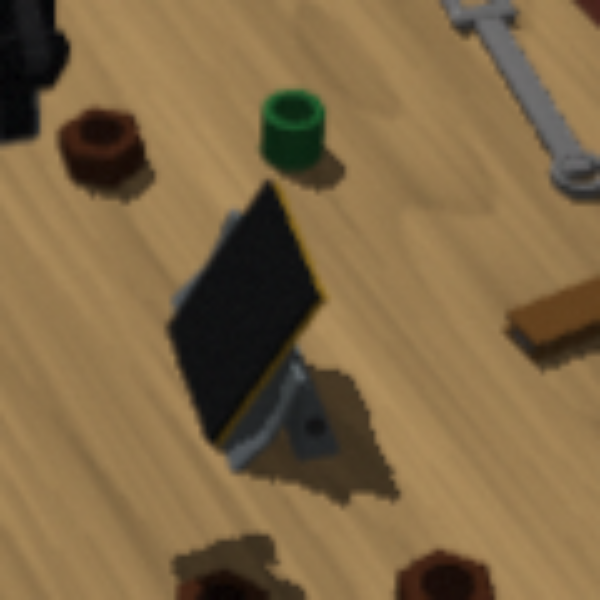

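The plate leans by itself on the stop (crop: foot at 215,440, top edge from 270,185 to 325,298). Next I go over it to the back.

Call:
apply_moves(rows=[[[-0.1,0,0,0],[-0.3,0,0,0],[-0.5,0,0,0],[-0.7,0,0,0],[-0.9,0,0,0],[-1,0,0,0],[-1,0,0,0],[-1,0,0,0],[-1,0,0.2,0],[-1,0,0.4,0],[-1,0,0.56,0],[-1,0,0.56,0],[-1,0,0.56,0]]])

```text
time: 9.53
position: [0.7206, 0.1331, 0.0598]
tcp_rot: [-0.305, -3.122, 0.002]
contact_force: [0.8, 0.4, 0.6]
grip_width: 0.0
```

```bash
python3 -c "
from h import *
plan((.065,-.002,.070))"
```

```text
t 9.53 stop-frame [ 0.1059 -0.0052  0.0598] F [0.76 0.37 0.61] q [0.18 0.57 0.2  1.21 0.   0.38] w 0.0
shift [ 0.205  0.015 -0.05 ] turn -0.003 axes(stop x,y): [-1.     0.005  0.005  1.   ]
```

Call:
apply_moves(rows=[[[0.05,0.015,-0.05,0],[0.12,0.015,-0.05,0],[0.17,0.015,-0.05,0],[0.19,0.015,-0.05,0],[0.21,0.015,-0.06,0],[0.23,0.015,-0.07,0],[0.25,0.015,-0.085,0],[0.275,0.015,-0.095,0],[0.3,0.015,-0.105,0],[0.325,0.015,-0.11,0],[0.35,0.015,-0.115,0],[0.375,0.015,-0.12,0],[0.4,0.015,-0.125,0],[0.4,0.015,-0.125,0]]])

```text
time: 10.7
position: [0.6448, 0.1516, 0.0865]
tcp_rot: [-0.306, -3.126, 0.0]
contact_force: [0.0, -0.5, 0.6]
grip_width: -0.003
```

```bash
python3 -c "
from h import *
plan((-.03,-.002,.085))
grab('side')
t=load('side')
cv2.imwrite('pics/s6.png',cv2.resize(t['frame'][150:270,290:410],(600,600))[:,:,::-1])"
```

```text
t 10.7 stop-frame [ 0.0279 -0.0014  0.0865] F [ 0.02 -0.48  0.6 ] q [0.23 0.42 0.02 1.18 0.   0.43] w -0.0
shift [ 0.29  -0.005  0.008] turn -0.004 axes(stop x,y): [-1.     0.005  0.005  1.   ]
```

View pics/s6.png

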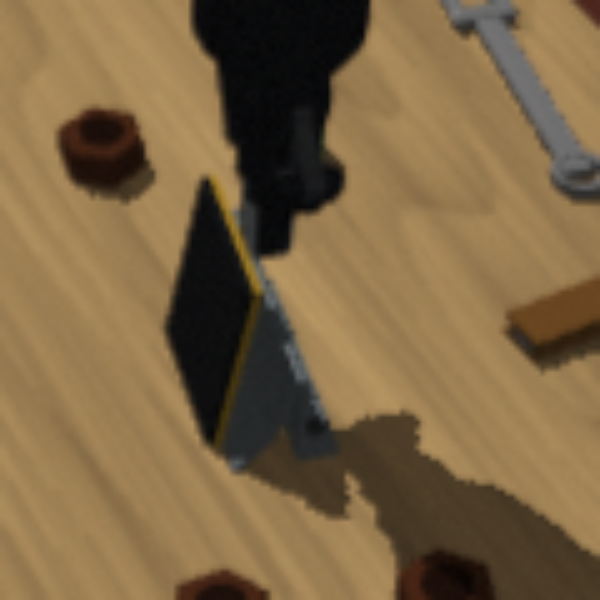

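The plate is pivoting about its foot, which has not slid (215,440), and is now near upright. I push it on past vertical.

Call:
apply_moves(rows=[[[0.03,0,0,0],[0.06,0,0,0],[0.09,0,0,0],[0.12,0,0,0],[0.15,0,0,0],[0.18,0,0,0],[0.21,0,0,0],[0.24,0,0,0],[0.27,0,0,0],[0.3,0,0,0],[0.3,0,0,0],[0.3,0,0,0],[0.3,0,-0.2,0],[0.3,0,-0.4,0],[0.3,0,-0.6,0],[0.3,0,-0.7,0],[0.3,0,-0.7,0]]])

```text
time: 12.17
position: [0.5893, 0.1636, 0.2325]
tcp_rot: [0.306, 3.118, 0.005]
contact_force: [-0.3, 0.2, 0.9]
grip_width: 0.002
```

```bash
python3 -c "
from h import *
plan((-.03,-.002,.2))
grab('side')
t=load('side')
cv2.imwrite('pics/s7.png',cv2.resize(t['frame'][130:310,240:440],(640,576))[:,:,::-1])"
```

```text
t 12.17 stop-frame [-2.880e-02 -1.000e-04  2.325e-01] F [-0.28  0.15  0.87] q [ 0.27  0.29  0.16  1.44 -0.    0.47] w 0.0
shift [ 0.007 -0.01   0.163] turn -0.004 axes(stop x,y): [-1.     0.006  0.006  1.   ]
```

View pics/s7.png

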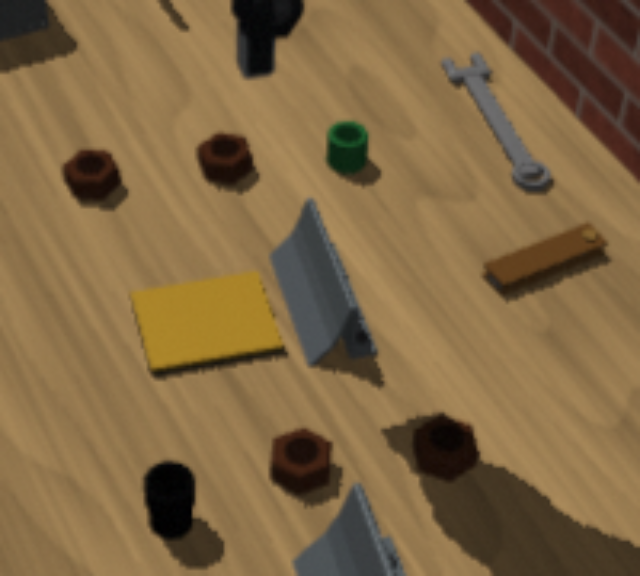

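The plate lies yellow face up and flat, about a centimetre or two before the toe. I check that it is flat and that the bystanders have not moved, then hand in.

Run:
```python
from h import *
s=load('side')['frame'].astype(int);a=cv2.imread('pics/side0.png')[:,:,::-1].astype(int)
d=grab('side');b=d['frame'].astype(int)
print('settled diff',np.abs(b-s).max(2)[130:310,240:440].mean())
for n,(x,y) in dict(nut1=(269,185),nut2=(311,180),ferr=(348,176),sock=(293,286),nut3=(335,274),nut4=(379,269),feel=(410,211)).items():
    # shadow-insensitive shift by phase correlation of gradients
    g=[cv2.Canny(cv2.cvtColor(f[y-16:y+16,x-22:x+22].astype(np.uint8),cv2.COLOR_RGB2GRAY),60,140).astype(np.float32) for f in(a,b)]
    print(n,np.round(cv2.phaseCorrelate(*g),2) if 0 else tuple(np.round(cv2.phaseCorrelate(g[0],g[1])[0],2)))
m=((b[:,:,0]>120)&(b[:,:,2]<60)).astype(np.uint8);m[:,:250]=0;m[:200]=0;m[270:]=0;m[:,340:]=0
c=max(cv2.findContours(m,0,2)[0],key=cv2.contourArea);ap=cv2.approxPolyDP(c,4,True)[:,0]
q=[onz(d,p,.008) for p in ap];print(ap.tolist(),[round(float(np.linalg.norm(q[i]-q[i-1])),3) for i in range(len(q))],[np.round([(p-M)@D,(p-M)@S],3).tolist() for p in q])
bot.sign_off()
```

```text
settled diff 1.6636666666666666
nut1 (np.float64(0.54), np.float64(0.08))
nut2 (np.float64(0.45), np.float64(0.02))
ferr (np.float64(0.48), np.float64(-0.04))
sock (np.float64(0.48), np.float64(-0.12))
nut3 (np.float64(0.55), np.float64(-0.07))
nut4 (np.float64(0.55), np.float64(-0.71))
feel (np.float64(0.54), np.float64(0.03))
[[320, 215], [281, 221], [287, 244], [328, 237]] [0.076, 0.098, 0.077, 0.099] [[-0.014, 0.039], [-0.112, 0.043], [-0.114, -0.034], [-0.015, -0.037]]
the job is handed in; nothing more can be done
```

The liner plate is turned over and lies flat in front of the smallest stop, yellow face up. I handed the job in at about 12 s.

I pushed it with shut fingers up the stop until it leaned there by itself. Then I went over to the back and pushed its raised edge past upright until it fell back to the near side. The plate was never gripped or lifted.

**Last checks:**
- **Plate:** it lies from about 14 to 113 mm before the toe. Measured at plate height it is about 98 × 77 mm, which agrees with flat at 100 × 80 mm. The view was still between the last two pictures, and the arm was about 0.23 m up and touching nothing.
- **Bystanders:** none appears to have moved. The image shift is about half a pixel for all seven, which looks like an offset of the method. nut4 also shows 0.7 pixel vertically, probably because the arm's shadow fell on it in the last picture.
- **Forces:** the wrist force readings stayed below about 2 N wherever I read them, at the end of each move.

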